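Third hand at the gel-casting stand

TASK

A colleague is about to lock a gel cassette into the casting stand and needs a third hand: take the narrower of the two glass-plate cassettes out of the draining rack (only this one fits the stand), slide it upright down the stand's two guide channels onto the sprung seal, and press it down with a steady push of about 10 N. Finish while still gripping the cassette and holding it pressed on the seal; the glass cracks at about twice that push, so press gently, and leave the wide cassette and the other things on the bench where they are.

Things in the scene. Friction and masses are not known exactly. Their poses are not given: they have to be found in the camera images.
- narrow_grip (a point): Grip point of the cassette to use: midway between its two grey pressure bars, 76 mm above its flat underside, 22 mm below the top of the taller glass plate. Grip across the thickness (own x), 16 mm over the bars, which are 20 mm high and nearly full width. Width (own y) 92 mm, about 0.22 kg; z up. It may be in either place of the rack; front and back do not matter.
- rack: Draining rack, fixed: white drip tray 200 x 150 mm (x by y), origin under its centre on the bench. Two wire places, 47 mm either side of the centre along its x. A cassette stands 16 mm above the bench, thickness along the rack's x, between wire hoops 52 mm high, 60 mm wide and 22 mm apart: draw it straight up by 40 mm to free it.
- seat (a point): Middle of the unpressed seal's top in the casting stand (fixed), 46 mm above the bench, midway between two aluminium guide posts that reach 122 mm above the bench. The cassette's sides slide down in their channels, width along this point's y, thickness along x, z up; 2 mm play on every side, flared by 4 mm more in the top 14 mm. Base 110 x 168 mm. Knobs on the posts: not used.
- seal_travel (a joint): How far the sprung sealing shoe is pressed down, m: 0 free, 0.018 at its stop. Its springs take about 1 N per mm, so the cassette's own weight sinks it by about 2 mm and a further push of 10 N brings it to about 12 mm.
- narrow: The narrow cassette: two upright glass plates in a grey clamp frame, 92 mm wide (y), 18 mm thick at the side clamps (x), 98 mm high (z); origin at the middle of its underside.
- wide: The wide cassette: same make, height and thickness, but 124 mm wide; too wide for the stand; stays in the rack. Origin at the middle of its underside.
- seal: The sealing shoe: bar 84 x 18 mm, 16 mm high with its rubber strip on top, sliding up and down on springs between the guide posts; origin at the middle of its underside.
- comb: White ten-tooth plastic gel comb lying flat on the bench, 80 mm long; to be left alone.
- bottle: Small screw-cap glass bottle, 56 mm across, 104 mm high, standing behind the work; origin under its centre; to be left alone.
- flask: Conical flask with a plug, 63 mm across, 137 mm high, on the left; origin under its centre; to be left alone.
- tip_box: Pipette tip box, 86 x 121 x 67 mm, on the left; origin under its centre; to be left alone.
- pen: Marker pen lying in front of the stand, 135 mm long; to be left alone.
- scalpel: Capped scalpel lying on the right, 163 mm long; to be left alone.
- tube_a: Capped 15 ml plastic tube lying on the right, 120 mm long; to be left alone.

How it is judged:
By the outcome, as a careful person would: the job done as asked, in the order asked, and still so for the second after the job is handed in, while the arm keeps its last pose, push and grip.
It also fails if it takes over 45 s, if anything falls off the work surface, if the arm or the gripper's body presses on something with over 40 N, if the wrist force passes 120 N, or if a joint passes its speed limit or range.

ROBOT

A 6-joint arm with a two-finger parallel gripper is mounted at the origin on a cart in front of the work surface, level with it; the furniture and walls round the work are solid. World frame = base frame: x ahead of the robot, y to its left, z up, the work surface at z = 0. Lengths are in m, angles in rad, forces in N, time in s.
With the tool pointing down it reaches from about 0.225 to 0.875 m from the base axis. Payload 3.4 kg.
Tool frame: the origin (TCP) lies between the finger pads; the fingertips stand 8 mm ahead of it and the grasp point (between the pads) lies 11 mm behind it; z points along the fingers, y is the line along which they close (so a half turn about z gives the same grasp; the last joint's range is limited). The gripper opens to 85 mm and grips with 20 to 120 N. Pads are 22 mm wide; open, the fingers measure 114 mm over their backs; the gripper's body (76 mm by 85 mm) begins 54 mm behind the grasp point. The pads swing forward as they close: fully open they stand 13 mm farther back than shut.
Start: joints at [-1.467, 0.276, 1.505, -0, 1.361, -0.121], TCP at [0.128, -0.561, 0.239] pointing down, gripper open.
Joint ranges: [-2.89, 2.89], [-0.75, 2.08], [0.22, 2.7], [-1.18, 4.32], [0.11, 2.71], [-2.7, 2.7]. Speed limits (rad/s): [2.57, 2.57, 3.14, 3.14, 3.14, 3.14].

INTERFACE

Orientations are given as a unit quaternion [w, x, y, z].
In Python, from rig import manip gives the robot as it stands.
- The arm moves only by the tool move_arm, never from a script. Its argument "deltas" is a list that holds one entry, the list of rows, each a list of 5 numbers: the shift along the tool's x, y, z normalised to -1 to 1, where 1 is 80 cm, then the turn about the tool's z normalised to -1 to 1, where 1 is 120 degrees, then the closure, from -1 (fully open) to 1 (shut). In form: [[[tx, ty, tz, twist, grip], ...]]. A call has 1 to 12 rows; each row is the pose to reach, as a shift and turn from the pose commanded when the call began, along the tool's axes at that moment; what a row does not reach only later rows make up. A row lasts 1/10 s, in which the tool goes at most 50 mm and 8.59 degrees, less where a joint would pass 70% of its speed; a pose out of reach is approached as far as the arm can. A call with a number of a shift or a turn outside -1 to 1 is refused whole. A call with a gripper value outside its range is refused whole. The fingers move at their own pace and stop on an object; "squeeze" is the grip in N (left out, the last holds). Time passes only in rows, so rows that repeat a pose let the fingers close. It gives the time, the measured TCP pose, the force, the opening and the grip force at its end, in the units of the state.
- manip.get_state(): the state, without advancing time (a new reading comes with each control period).
- manip.get_image(name): name is "side" or "top"; returns the picture (400x640x3 uint8, red, green, blue); there is no depth.
- manip.camera_params(name): a dict with "fx", "fy", "cx", "cy" (pixels), "dist" ([k1, k2, p1, p2, k3] as OpenCV has them; the pictures are not rectified), "R" (3x3) and "t" (3): a world point X has camera coordinates R X + t. Camera axes: x right, y down, z forward; pixel columns grow to the right and rows downward; lengths in m; the calibration is good to about 2 mm. A picture is of the moment at which its call begins. camera_params takes no time and is no camera call.
- manip.sign_off(): hands the job in; it is judged then, once.
The state is a dict: "clock": time; "qpos": joint angles; "qd": joint speeds; "effort": joint torques, N m; "position": TCP position; "ee_rot": TCP orientation; "contact_force": force on the tool from outside, world axes, zero at the start; "moment": the same for the moment, N m; "width": finger opening in m; "gripper_force": force on a finger pad.
Only numpy, scipy, OpenCV 4.12 (cv2) and the standard library are available. Lean on these libraries where they do the work, as an engineer would, in place of code of your own. Each camera call takes 0.05 s, during which the arm holds its last target. There are 200 camera calls.

## Working session

There is one attempt and no reset: what is moved stays moved. The work goes in short steps, Python scripts to look and compute and a tool call to move; the robot and the scene stay as the last step left them, time stands still between calls to the robot, and variables do not carry over. Pictures are saved under pics/ and viewed, at most 10 in all, crops included, and the job is handed in when it is done.

Besides the shell and the picture viewer there is one more tool, called after "Call:" as name(argument=value, ...) on one line, values as JSON. move_arm: Moves the arm, as the interface text tells. Scaled input: -1 to 1 covers 80 cm each way for a shift and 120 degrees each way for a turn. Its arguments: {"type":"object","properties":{"deltas":{"type":"array","items":{"type":"array","items":{"type":"array","items":{"type":"number","minimum":-1,"maximum":1}}}},"squeeze":{"type":"number"}},"required":["deltas"]}

```bash
mkdir -p pics; ls; python3 - <<'E'
from rig import manip
import cv2,numpy as np
np.set_printoptions(precision=4,suppress=True)
for n in("side","top"):
    im=manip.get_image(n); cv2.imwrite(f"pics/{n}0.png",im[:,:,::-1])
    p=manip.camera_params(n); print(n,p); R=np.array(p["R"]);print("cam",-R.T@np.array(p["t"]))
print(manip.get_state())
E
```

```text
pics
side {'fx': 429.6224581505855, 'fy': 429.6224581505855, 'cx': 313.4177184092759, 'cy': 193.374471204663, 'dist': array([-0.0506,  0.    ,  0.    ,  0.    ,  0.    ]), 'R': array([[-0.8916, -0.4527,  0.0051],
       [-0.3418,  0.6657, -0.6633],
       [ 0.2969, -0.5932, -0.7483]]), 't': array([0.5124, 0.2488, 1.2579])}
cam [0.1684 0.8125 1.1037]
top {'fx': 511.5145732206816, 'fy': 511.5145732206816, 'cx': 316.41516318406974, 'cy': 200.58904645401643, 'dist': array([-0.0022,  0.    ,  0.    ,  0.    ,  0.    ]), 'R': array([[ 0.164 , -0.9865,  0.0013],
       [-0.9392, -0.1565, -0.3057],
       [ 0.3017,  0.0489, -0.9521]]), 't': array([-0.0703,  0.5478,  1.7541])}
cam [-0.0032 -0.0694  1.8377]
{'clock': 0.1, 'qpos': array([-1.467 ,  0.2765,  1.506 ,  0.    ,  1.3607, -0.121 ]), 'qd': array([ 0.001 , -0.0019, -0.0049, -0.0005,  0.0012, -0.0001]), 'effort': array([  0.001 , -41.77  , -24.6404,  -0.0002,   0.0058,  -0.    ]), 'position': array([ 0.1281, -0.5601,  0.2385]), 'ee_rot': array([-0.0008,  0.9937,  0.1122,  0.    ]), 'contact_force': array([ 0.2924,  0.7607, -1.1137]), 'moment': array([ 0.0423,  0.0062, -0.044 ]), 'gripper_force': 0.0, 'width': 0.08534286542402243}
```

View pics/side0.png

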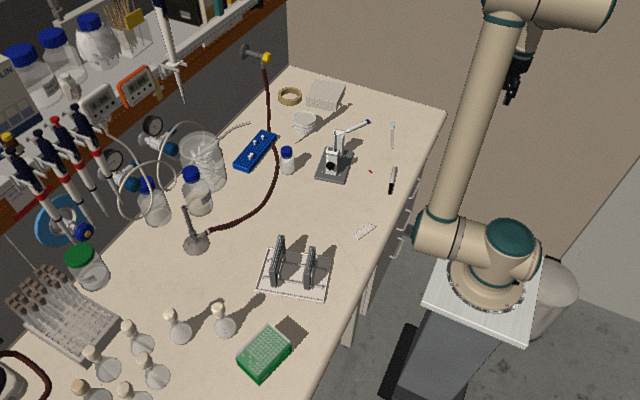

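View pics/top0.png

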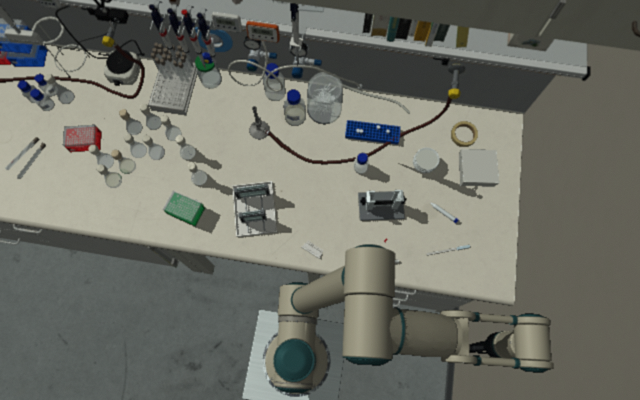

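The rack is near (255,208) in the top view and (293,272) in the side view. The stand is near (382,205) top and (334,165) side. Next I'll enlarge both.

```bash
cat > h.py <<'E'
import cv2,numpy as np
from rig import manip
np.set_printoptions(precision=4,suppress=True)
P={n:manip.camera_params(n) for n in("side","top")}
def K(p): return np.array([[p["fx"],0,p["cx"]],[0,p["fy"],p["cy"]],[0,0,1]])
def ray(n,uv):
    p=P[n];x=cv2.undistortPoints(np.array([[uv]],float),K(p),np.array(p["dist"]))[0,0]
    R=np.array(p["R"]);return -R.T@np.array(p["t"]),R.T@np.array([x[0],x[1],1])
def onz(n,uv,z):
    c,d=ray(n,uv);return c+d*(z-c[2])/d[2]
def proj(n,X):
    p=P[n];return cv2.projectPoints(np.atleast_2d(np.array(X,float)),cv2.Rodrigues(np.array(p["R"]))[0],np.array(p["t"]),K(p),np.array(p["dist"]))[0][:,0]
def crop(im,x,y,w,h,s):
    c=cv2.resize(im[y:y+h,x:x+w],None,fx=s,fy=s,interpolation=cv2.INTER_CUBIC)
    for i in range(0,w,10): cv2.line(c,(i*s,0),(i*s,3 if i%50 else 8),(0,0,255),1)
    for i in range(0,h,10): cv2.line(c,(0,i*s),(3 if i%50 else 8,i*s),(0,0,255),1)
    return c
E
python3 - <<'E'
import cv2,numpy as np
from h import *
s=cv2.imread("pics/side0.png");t=cv2.imread("pics/top0.png")
a=np.hstack([crop(s,250,225,80,60,5)[:300],crop(t,220,175,80,60,5)])
a=np.hstack([crop(s,250,228,80,75,5)[:300+75],crop(t,220,170,80,75,5)])
cv2.imwrite("pics/rack.png",a)
a=np.hstack([crop(s,305,120,66,70,6),crop(t,352,175,66,70,6)])
cv2.imwrite("pics/stand.png",a)
E
```

```text
(no output)
```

View pics/rack.png

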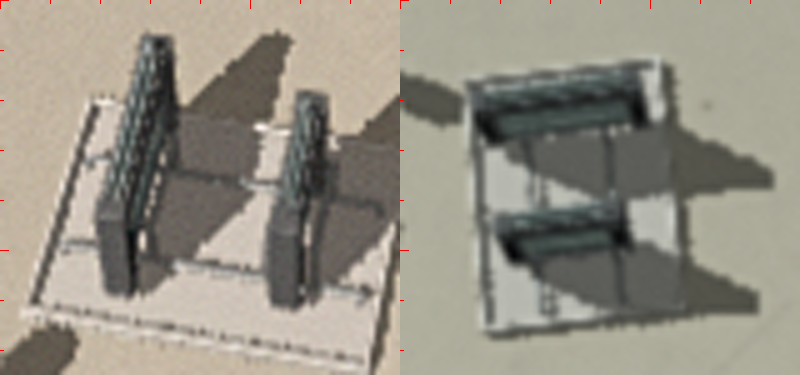

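View pics/stand.png

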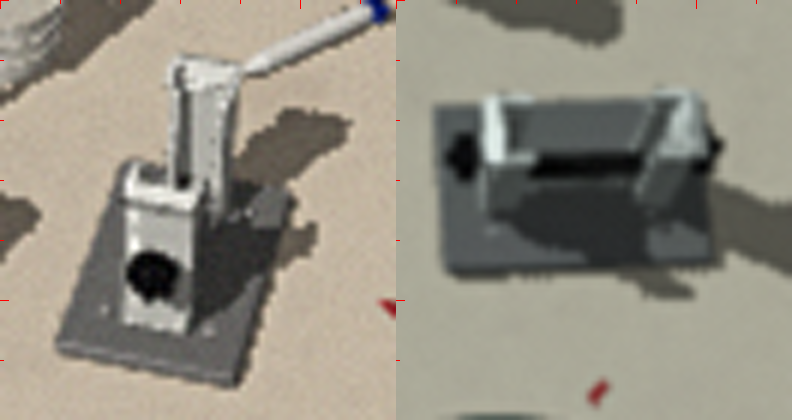

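The narrow cassette is the one nearer the robot: about 25 px long in the top view, spanning (239..264, 211), against about 33 px for the wide one. The stand base and post tops are clear in both views.

```bash
python3 - <<'E'
from h import *
def T(a,b,x0,y0,s,off): return [off[0]+(a-x0)/s,off[1]+b/s]
rt=lambda a,b:T(a,b,400,0,5,(220,170)); rs=lambda a,b:T(a,b,0,0,5,(250,228))
st=lambda a,b:T(a,b,396,0,6,(352,175)); ss=lambda a,b:T(a,b,0,0,6,(305,120))
def show(l,n,pts,z):
    print(l,n,z); Q=np.array([onz(n,p,z) for p in pts]); print(Q[:,:2].tolist() and Q[:,:2], "mean",Q[:,:2].mean(0),"edges",np.linalg.norm(np.diff(np.vstack([Q,Q[:1]]),axis=0),axis=1))
    for i in range(len(Q)):
        e=Q[(i+1)%len(Q)]-Q[i]; print("  ang",np.degrees(np.arctan2(e[1],e[0])).round(1),end='')
    print()
show("rack","top",[rt(467,85),rt(662,58),rt(685,308),rt(487,334)],.008)
show("rack","side",[rs(92,97),rs(24,312),rs(370,373)],.008)
show("base","top",[st(433,105),st(708,98),st(718,265),st(445,277)],.012)
show("base","side",[ss(57,350),ss(238,387),ss(292,190),ss(130,163)],.012)
show("posts top","top",[st(485,97),st(704,92),st(708,155),st(487,163)],.122)
show("posts top","side",[ss(122,190),ss(195,208),ss(240,68),ss(172,60)],.122)
show("narrow top","top",[rt(498,212),rt(622,203),rt(628,225),rt(505,238)],.114)
show("narrow top","side",[rs(275,198),rs(300,205),rs(327,98),rs(297,92)],.100)
E
```

```text
rack top 0.008
[[0.5782 0.3437]
 [0.6239 0.2021]
 [0.4344 0.1482]
 [0.3911 0.2879]] mean [0.5069 0.2455] edges [0.1488 0.1971 0.1463 0.1953]
  ang -72.1  ang -164.1  ang 107.2  ang 16.6
rack side 0.008
[[0.6258 0.2045]
 [0.5845 0.3491]
 [0.3926 0.2934]] mean [0.5343 0.2823] edges [0.1504 0.1998 0.2496]
  ang 105.9  ang -163.8  ang -20.9
base top 0.012
[[ 0.6328 -0.1255]
 [ 0.6658 -0.2954]
 [ 0.5584 -0.3138]
 [ 0.5231 -0.1485]] mean [ 0.595  -0.2208] edges [0.1731 0.109  0.1691 0.1121]
  ang -79.0  ang -170.3  ang 102.1  ang 11.8
base side 0.012
[[ 0.6301 -0.1175]
 [ 0.5239 -0.139 ]
 [ 0.5622 -0.3063]
 [ 0.6623 -0.2825]] mean [ 0.5946 -0.2113] edges [0.1083 0.1717 0.1029 0.1682]
  ang -168.6  ang -77.1  ang 13.4  ang 101.0
posts top top 0.122
[[ 0.6045 -0.1518]
 [ 0.6289 -0.2791]
 [ 0.5903 -0.2858]
 [ 0.5641 -0.1584]] mean [ 0.5969 -0.2188] edges [0.1296 0.0391 0.13   0.0409]
  ang -79.2  ang -170.1  ang 101.6  ang 9.4
posts top side 0.122
[[ 0.6069 -0.1501]
 [ 0.5646 -0.1555]
 [ 0.5911 -0.2758]
 [ 0.6295 -0.264 ]] mean [ 0.598  -0.2114] edges [0.0426 0.1232 0.0402 0.1161]
  ang -172.7  ang -77.6  ang 17.0  ang 101.2
narrow top top 0.114
[[0.4557 0.2782]
 [0.4765 0.1935]
 [0.4614 0.1862]
 [0.4379 0.2693]] mean [0.4579 0.2318] edges [0.0872 0.0168 0.0864 0.0198]
  ang -76.2  ang -154.3  ang 105.8  ang 26.4
narrow top side 0.1
[[0.4652 0.267 ]
 [0.4512 0.2647]
 [0.4695 0.1958]
 [0.4864 0.1999]] mean [0.4681 0.2319] edges [0.0143 0.0713 0.0174 0.0703]
  ang -170.9  ang -75.1  ang 13.6  ang 107.5
```

Call:
move_arm(deltas=[[[0.63,-0.874,0,-0.775,-1],[0.63,-0.874,0,-0.775,-1],[0.63,-0.874,0,-0.775,-1],[0.63,-0.874,0,-0.775,-1],[0.63,-0.874,0,-0.775,-1],[0.63,-0.874,0,-0.775,-1],[0.63,-0.874,0,-0.775,-1],[0.63,-0.874,0,-0.775,-1],[0.63,-0.874,0,-0.775,-1],[0.63,-0.874,0,-0.775,-1],[0.63,-0.874,0,-0.775,-1],[0.63,-0.874,0,-0.775,-1]]], squeeze=40)

```text
clock: 1.3
position: [0.3618, -0.0058, 0.2394]
ee_rot: [0.0, 0.602, 0.799, 0.0]
contact_force: [0.8, -1.0, -0.5]
width: 0.0855
gripper_force: 0.0
```

Call:
move_arm(deltas=[[[0.253,0.205,0,0,-1],[0.253,0.205,0,0,-1],[0.253,0.205,0,0,-1],[0.253,0.205,0,0,-1],[0.253,0.205,0,0,-1],[0.253,0.205,0,0,-1],[0.253,0.205,0,0,-0.2],[0.253,0.205,0.05,0,-0.2],[0.253,0.205,0.05,0,-0.2],[0.253,0.205,0.05,0,-0.2]]])

```text
clock: 2.3
position: [0.463, 0.23, 0.1992]
ee_rot: [-0.001, 0.603, 0.798, -0.001]
contact_force: [0.6, -0.1, 0.4]
width: 0.0512
gripper_force: 0.0
```

```bash
python3 - <<'E'
from h import *
t=manip.get_image("top")[:,:,::-1].copy(); s=manip.get_image("side")[:,:,::-1].copy()
cv2.imwrite("pics/side1.png",s);cv2.imwrite("pics/top1.png",t)
st=manip.get_state();print(st["position"],st["ee_rot"],st["width"],st["clock"])
print(proj("side",[st["position"]]),proj("top",[st["position"]]))
cv2.imwrite("pics/app.png",np.hstack([crop(s,240,195,100,110,4),crop(t,210,155,100,110,4)]))
E
```

```text
[0.4647 0.2309 0.2008] [0.0007 0.6032 0.7976 0.0007] 0.050940511593405235 2.4
[[311.3145 236.1744]] [[250.2971 204.7425]]
```

View pics/app.png

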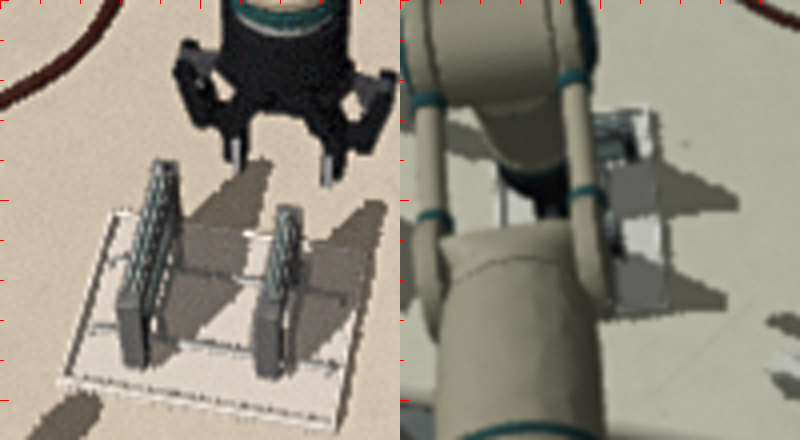

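Fingertips straddle the narrow cassette: they are at (299,236) and (322,241) in the side view, and the cassette top is at (312,250). I'll go down and close gently.

Call:
move_arm(deltas=[[[0,0,0.06,0,-0.2],[0,0,0.12,0,-0.2],[0,0,0.149,0,-0.2],[0,0,0.149,0,-0.2],[0,0,0.149,0,0.1],[0,0,0.149,0,0.3]]], squeeze=20)

```text
clock: 3.0
position: [0.4661, 0.2322, 0.0825]
ee_rot: [0.001, 0.603, 0.798, 0.002]
contact_force: [-0.4, 0.7, 0.1]
width: 0.03
gripper_force: 0.0
```

Call:
move_arm(deltas=[[[0,0,0,0,0.4],[0,0,0,0,0.5],[0,0,0,0,0.56],[0,0,0,0,0.58]]])

```text
clock: 3.4
position: [0.4643, 0.2318, 0.0805]
ee_rot: [0.0, 0.603, 0.798, 0.0]
contact_force: [-0.3, -1.3, 0.4]
width: 0.0182
gripper_force: 0.1
```

```bash
python3 - <<'E'
from h import *
s=manip.get_image("side")[:,:,::-1].copy()
st=manip.get_state();print(st["position"],st["ee_rot"],st["width"],st["gripper_force"],st["contact_force"])
cv2.imwrite("pics/g1.png",crop(s,270,225,70,75,8))
E
```

```text
[0.4642 0.2318 0.0803] [0.0002 0.6026 0.798  0.0002] 0.01801607771307908 0.11636406183242798 [ 0.1345 -0.1977  0.1736]
```

View pics/g1.png

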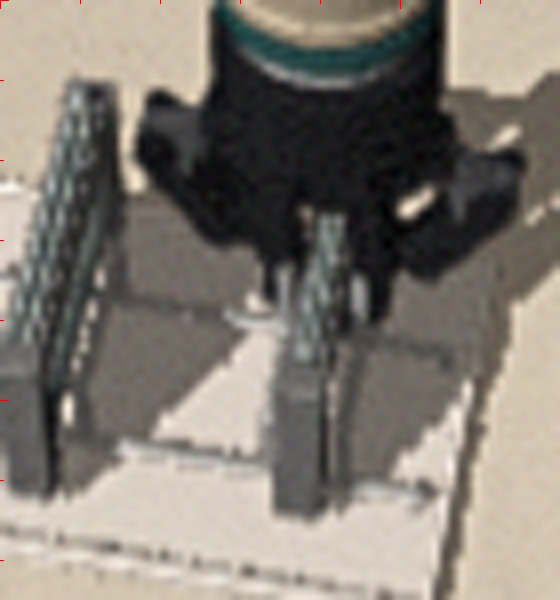

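The cassette stands between the pads (pads at (305,260) and (315,262) in the side view), centred and just touching. I'll close and draw it straight up.

Call:
move_arm(deltas=[[[0,0,0,0,0.65],[0,0,0,0,0.75],[0,0,0,0,0.8],[0,0,0,0,0.8]]], squeeze=45)

```text
clock: 3.85
position: [0.464, 0.2317, 0.0803]
ee_rot: [0.0, 0.603, 0.798, 0.0]
contact_force: [-1.2, 0.0, 4.4]
width: 0.0151
gripper_force: 44.8
```

```bash
python3 -c "
from h import *
s=manip.get_state()
for k in ('position','ee_rot','width','gripper_force','contact_force','moment'):print(k,s[k])"
```

```text
position [0.464  0.2317 0.0803]
ee_rot [0.     0.6027 0.798  0.    ]
width 0.01510980353212445
gripper_force 44.796141386032104
contact_force [-1.1771  0.0166  4.3543]
moment [-0.0202  0.2235 -0.0082]
```

Call:
move_arm(deltas=[[[0,0,-0.01,0,0.8],[0,0,-0.025,0,0.8],[0,0,-0.04,0,0.8],[0,0,-0.06,0,0.8],[0,0,-0.08,0,0.8],[0,0,-0.11,0,0.8],[0,0,-0.145,0,0.8],[0,0,-0.175,0,0.8],[0,0,-0.175,0,0.8]]])

```text
clock: 4.75
position: [0.4662, 0.2324, 0.2242]
ee_rot: [0.002, 0.603, 0.798, 0.004]
contact_force: [1.1, 0.7, -2.7]
width: 0.0151
gripper_force: 44.1
```

Call:
move_arm(deltas=[[[-0.03,0,0,0.0,0.8],[-0.08,0,0,0.01,0.8],[-0.14,0,0,0.02,0.8],[-0.2,0.001,0,0.036,0.8],[-0.26,0.002,0,0.036,0.8],[-0.32,0.003,0,0.036,0.8],[-0.38,0.004,0,0.036,0.8],[-0.44,0.005,0,0.036,0.8],[-0.5,0.005,0,0.036,0.8],[-0.55,0.005,0,0.036,0.8],[-0.58,0.005,0,0.036,0.8],[-0.58,0.005,0,0.036,0.8]]])

```text
clock: 5.95
position: [0.595, -0.2173, 0.218]
ee_rot: [-0.0, 0.634, 0.774, -0.001]
contact_force: [-0.3, 1.1, -3.0]
width: 0.0149
gripper_force: 44.0
```

```bash
python3 - <<'E'
from h import *
t=manip.get_image("top")[:,:,::-1].copy(); s=manip.get_image("side")[:,:,::-1].copy()
cv2.imwrite("pics/side2.png",s);cv2.imwrite("pics/top2.png",t)
st=manip.get_state();print(st["position"],st["ee_rot"],st["width"],st["clock"],st["contact_force"])
cv2.imwrite("pics/over.png",np.hstack([crop(s,298,75,66,98,6),crop(t,350,150,66,98,6)]))
E
```

```text
[ 0.594  -0.2134  0.2185] [-0.0017  0.6328  0.7743 -0.0001] 0.015380679122361244 6.05 [-0.2011  0.8465 -1.6555]
```

View pics/over.png

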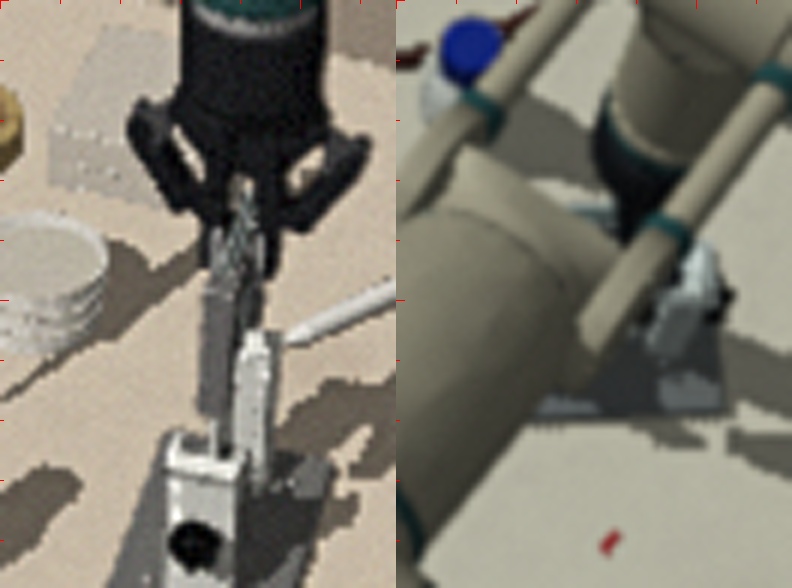

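The cassette hangs upright over the stand: its near-end bottom edge is at side-view pixels (331,143)–(336,145), and the near post top is around (326..339, 148..153). I'll take one sharper look to measure both in the same view.

```bash
python3 - <<'E'
from h import *
a=cv2.imread("pics/side0.png");b=cv2.imread("pics/side2.png")
cv2.imwrite("pics/z.png",np.hstack([crop(a,320,125,30,44,13),crop(b,322,112,30,44,13)]))
tcp=np.array([.595,-.2155,.2185])
c1,c2=(onz("side",p,.154) for p in([331.3,143.3],[336,144.7]))
print(c1,c2)
y=np.deg2rad(101.6);m=(c1+c2)/2;print("cassette c",m[:2]-.046*np.array([np.cos(y),np.sin(y)]))
E
```

```text
[ 0.5927 -0.1641  0.154 ] [ 0.576 -0.165  0.154]
cassette c [ 0.5936 -0.2096]
```

View pics/z.png

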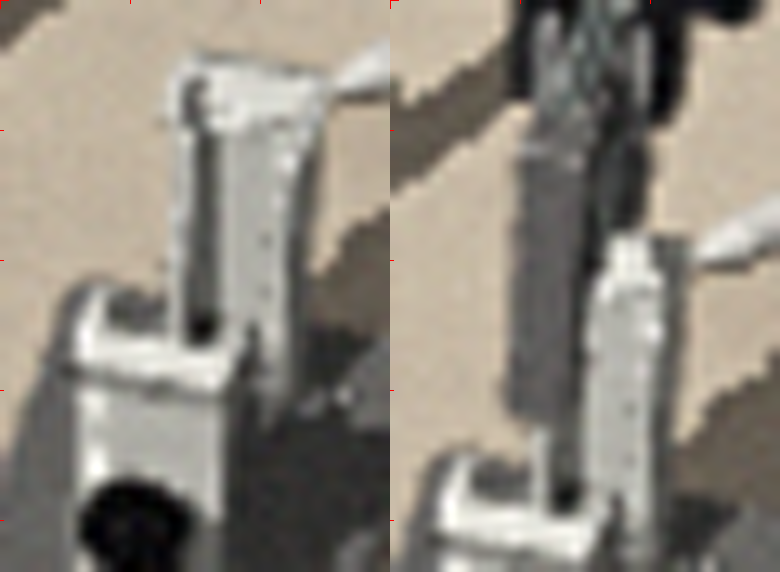

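Near post top corners in the first picture are about (325.4,153.1), (337.4,154.7), (327.7,146.8) and (339,151). The cassette's lower near edge in the second is (331,143)–(337,144). It appears to need a few mm toward +x and −y, so I'll correct and lower to just above the posts.

Call:
move_arm(deltas=[[[-0.007,0.004,0,0,0.8],[-0.007,0.004,0.02,0,0.8],[-0.007,0.004,0.0325,0,0.8],[-0.007,0.004,0.0325,0,0.8],[-0.007,0.004,0.0325,0,0.8]]])

```text
clock: 6.55
position: [0.599, -0.2177, 0.194]
ee_rot: [-0.0, 0.632, 0.775, -0.0]
contact_force: [-0.0, 0.2, -1.4]
width: 0.0153
gripper_force: 44.0
```

```bash
python3 - <<'E'
from h import *
s=manip.get_image("side")[:,:,::-1].copy()
cv2.imwrite("pics/side3.png",s)
st=manip.get_state();print(st["position"],st["ee_rot"],st["clock"],st["contact_force"])
cv2.imwrite("pics/z3.png",crop(s,318,120,36,44,13))
E
```

```text
[ 0.5993 -0.218   0.1945] [0.0003 0.632  0.7749 0.    ] 6.6 [ 0.1539  0.1301 -2.0967]
```

View pics/z3.png

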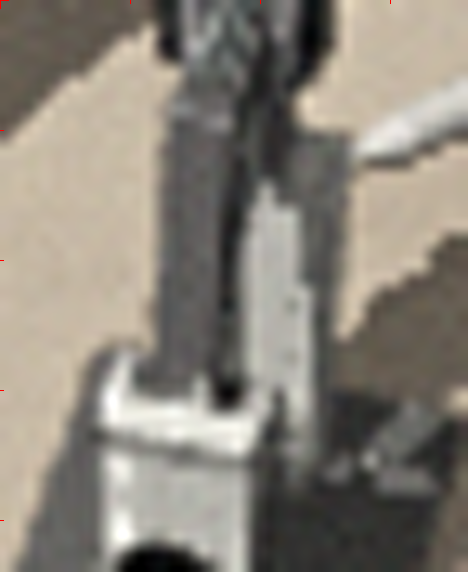

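```bash
python3 - <<'E'
from h import *
st=manip.get_state();tcp=st["position"]
q=lambda a,b:[318+a/13,120+b/13]
th=np.deg2rad(11.6);ex=np.array([np.cos(th),np.sin(th)]);ey=np.array([-ex[1],ex[0]])
o=np.array([.598,-.2177])
for l,p,z in [("cas L",q(137,388),.1295),("cas R",q(210,400),.1295),("casTop L",q(172,105),.219),("out x+",q(98,430),.122),("out x-",q(250,457),.122),("in x+",q(122,350),.122),("in x-",q(270,400),.122),("wall in x+",q(118,390),.122),("wall in x-",q(240,412),.122)]:
    d=onz("side",p,z)[:2]-o;print(l,d@ex*1000,d@ey*1000)
d=tcp[:2]-o;print("tcp",d@ex,d@ey)
E
```

```text
cas L 12.371437131546124 60.813746231731116
cas R -6.707594628987379 60.14747701832662
casTop L 7.958392593456597 54.55793591984529
out x+ 19.92194980480834 70.91357189030396
out x- -19.923872852753426 70.18274025514415
in x+ 21.375260020341436 39.79989707426147
in x- -20.01932328460109 47.99251332868293
wall in x+ 18.653768360455807 54.90970472694321
wall in x- -13.605638016222105 54.49603610401406
tcp 0.0012641654593223424 -0.0005451647667972963
```

```bash
python3 - <<'E'
from h import *
th=np.deg2rad(11.6);ex=np.array([np.cos(th),np.sin(th)]);ey=np.array([-ex[1],ex[0]]);o=np.array([.598,-.2177])
for p in ([322+120/13,112+408/13],[322+193/13,112+422/13]):
    X=onz("side",p,.154); d=X[:2]-o; print("old in stand frame",d@ex*1e3,d@ey*1e3)
    Y=X+[.004,-.005,-.0255]; d=Y[:2]-o; u=proj("side",[Y])[0]
    print("now",d@ex*1e3,d@ey*1e3,"pred pix in zoom",(u-[318,120])*13)
# profiles: intensity down the face, columns inside face
s=cv2.imread("pics/side3.png",0); print(s[138:160,328:342])
E
```

```text
old in stand frame 5.696839857322717 54.028541237504236
now 8.609751249990271 48.32635330492365 pred pix in zoom [162.7283 361.8147]
old in stand frame -13.354103357987464 54.167386043380446
now -10.44119196531991 48.46519811079987 pred pix in zoom [234.5343 375.7232]
[[189 184 122  89  92  96  89  34  87 179 181 183 179 110]
 [193 182 117  89  86 100  92  30 101 179 176 177 178 111]
 [187 186 118  90  95  88  88  39 109 181 176 180 173 104]
 [187 184  98  88  90  92  84  41 113 177 181 176 170 104]
 [188 177  98  90  84  94  82  47 108 177 181 175 180 170]
 [185 142  91  89  97  91  79  35 103 175 179 176 149 172]
 [187 142  90  89  93  90  76  67 103 182 181 176 174 175]
 [184 161  92  93  94  89  71  60 103 180 178 177 179 179]
 [143 159  92  91  86  94  74  68 106 179 176 177 179 182]
 [148 115  89  95  87  87  64  82 112 186 180 170 159 175]
 [107  87  85 101  94  97  57  86 100 177 180 177 179 178]
 [108  85  92  95 104 159  61  36  64 141 170 159 189 176]
 [171 142 123 135 142 177  77  13  71 173 172  95 195 183]
 [229 229 230 238 217 205 125  93 144 186 173  88 169 173]
 [226 227 226 232 231 228 229 230 232 211 111  72 150 143]
 [161 201 207 235 221 224 226 229 236 191  65  66 110 127]
 [132 133 132 132 124 160 189 212 226 132  73  90 139 128]
 [178 167 156 125 121 130 136 135 133  76  64  62 103 108]
 [189 179 173 177 179 177 164 161 156  93  63  51  94  77]
 [184 177 170 181 177 182 180 181 174 101  60  54  75  65]
 [183 177 173 179 174 182 181 179 174  91  47  46  54  51]
 [183 178 174 176 179 175 168 179 178  85  42  44  46  43]]
```

The cassette is aligned with the channels to about 1–2 mm and the flare takes 6 mm. I'll lower it into the flare and watch the force.

Call:
move_arm(deltas=[[[0,0,0.006,0,0.8],[0,0,0.012,0,0.8],[0,0,0.017,0,0.8],[0,0,0.022,0,0.8],[0,0,0.022,0,0.8]]])

```text
clock: 7.1
position: [0.5998, -0.2197, 0.1769]
ee_rot: [0.002, 0.632, 0.775, -0.0]
contact_force: [0.3, -3.2, 0.4]
width: 0.0151
gripper_force: 44.4
```

```bash
cat > f.py <<'E'
from h import *
S=[]
for _ in range(3): manip.get_image("side"); S.append(manip.get_state())
for k in ('position','contact_force','moment'):print(k,np.mean([s[k] for s in S],0))
r=S[-1]["ee_rot"]; print(np.degrees(2*np.arctan2(r[2],r[1])),r,S[-1]["gripper_force"],S[-1]["clock"])
E
python3 f.py
```

```text
position [ 0.5998 -0.2196  0.1769]
contact_force [ 1.1956 -4.3351 -0.2778]
moment [-0.8437 -0.2776 -0.0127]
101.5517034712807 [ 0.0014  0.6324  0.7747 -0.0004] 44.33715283870697 7.25
```

The near wall pushes about 4 N toward −y, so the cassette sits roughly 4 mm too far toward +y. I'll shift it and check.

Call:
move_arm(deltas=[[[-0.002,0,0,0,0.8],[-0.004,0,0,0,0.8],[-0.0055,0,0,0,0.8],[-0.0055,0,0,0,0.8]]])

```text
clock: 7.65
position: [0.5991, -0.2217, 0.1757]
ee_rot: [-0.002, 0.632, 0.775, 0.0]
contact_force: [-0.3, 0.2, -2.9]
width: 0.0156
gripper_force: 44.0
```

```bash
python3 f.py
```

```text
position [ 0.5994 -0.2219  0.1759]
contact_force [ 0.3454  0.4233 -2.1936]
moment [-0.0322 -0.022  -0.0002]
101.56813380497583 [-0.0009  0.6322  0.7748 -0.    ] 44.03324782848358 7.8
```

Call:
move_arm(deltas=[[[0,0,0.005,0,0.8],[0,0,0.01,0,0.8],[0,0,0.015,0,0.8],[0,0,0.02,0,0.8],[0,0,0.02,0,0.8]]])

```text
clock: 8.3
position: [0.5998, -0.2229, 0.1595]
ee_rot: [-0.0, 0.632, 0.775, -0.0]
contact_force: [0.4, -2.4, -3.5]
width: 0.0156
gripper_force: 43.9
```

```bash
python3 f.py
```

```text
position [ 0.5998 -0.2229  0.1599]
contact_force [ 0.6546 -2.4755 -3.5071]
moment [-0.5158 -0.1316 -0.0236]
101.56158807497175 [-0.0002  0.6323  0.7747 -0.0003] 43.91719579696655 8.45
```

Call:
move_arm(deltas=[[[-0.002,0,0,0,0.8],[-0.0036,0,0,0,0.8],[-0.0036,0,0,0,0.8],[-0.0036,0,0.005,0,0.8],[-0.0036,0,0.01,0,0.8],[-0.0036,0,0.01,0,0.8]]])

```text
clock: 9.05
position: [0.6, -0.2251, 0.1515]
ee_rot: [-0.001, 0.632, 0.775, -0.0]
contact_force: [0.2, 0.1, -2.0]
width: 0.015
gripper_force: 44.1
```

```bash
python3 f.py
```

```text
position [ 0.6004 -0.2253  0.1521]
contact_force [ 0.3991  0.3391 -1.6279]
moment [-0.0102 -0.0052 -0.0083]
101.56299113479896 [-0.0001  0.6323  0.7747 -0.    ] 44.10509526729584 9.2
```

Call:
move_arm(deltas=[[[0,0,0.008,0,0.8],[0,0,0.016,0,0.8],[0,0,0.024,0,0.8],[0,0,0.032,0,0.8],[0,0,0.036,0,0.8],[0,0,0.036,0,0.8]]])

```text
clock: 9.8
position: [0.6001, -0.2253, 0.1228]
ee_rot: [-0.001, 0.632, 0.775, -0.0]
contact_force: [0.7, -0.2, -1.5]
width: 0.0155
gripper_force: 44.0
```

```bash
python3 f.py
```

```text
position [ 0.6006 -0.2256  0.1236]
contact_force [ 0.0818 -0.2315 -1.8881]
moment [-0.0281 -0.0143 -0.0278]
101.56138006534395 [0.0003 0.6323 0.7747 0.    ] 44.044225215911865 9.95
```

Call:
move_arm(deltas=[[[0,0,0.006,0,0.8],[0,0,0.012,0,0.8],[0,0,0.016,0,0.8],[0,0,0.02,0,0.8],[0,0,0.02,0,0.8]]])

```text
clock: 10.45
position: [0.6004, -0.2254, 0.1075]
ee_rot: [-0.0, 0.632, 0.775, -0.0]
contact_force: [-0.7, 0.5, 1.6]
width: 0.0151
gripper_force: 44.5
```

```bash
python3 f.py
```

```text
position [ 0.6004 -0.2254  0.1079]
contact_force [-1.2047  1.1575  0.3335]
moment [ 0.0552  0.2093 -0.0263]
101.55790232038473 [-0.0001  0.6323  0.7747 -0.    ] 44.41246032714844 10.6
```

The seal is touched. Pressing on slowly.

Call:
move_arm(deltas=[[[0,0,0.0025,0,0.8],[0,0,0.005,0,0.8],[0,0,0.0075,0,0.8],[0,0,0.009,0,0.8],[0,0,0.009,0,0.8]]])

```text
clock: 11.1
position: [0.6007, -0.2255, 0.1013]
ee_rot: [0.0, 0.632, 0.775, 0.0]
contact_force: [-2.5, 2.2, 7.3]
width: 0.0152
gripper_force: 45.3
```

```bash
python3 f.py
```

```text
position [ 0.6006 -0.2255  0.1014]
contact_force [-2.343   1.6297  6.5763]
moment [ 0.2354  0.5811 -0.0138]
101.5655525637855 [0.0003 0.6323 0.7748 0.    ] 45.30646562576294 11.25
```

Call:
move_arm(deltas=[[[0.001,-0.001,0,0,0.8],[0.001,-0.001,0.002,0,0.8],[0.001,-0.001,0.0045,0,0.8],[0.001,-0.001,0.0045,0,0.8]]])

```text
clock: 11.65
position: [0.6005, -0.2254, 0.0985]
ee_rot: [0.001, 0.632, 0.775, 0.0]
contact_force: [-2.2, 1.2, 10.1]
width: 0.0156
gripper_force: 45.7
```

```bash
python3 f.py
```

```text
position [ 0.6005 -0.2254  0.0987]
contact_force [-1.9465  1.9338  9.4647]
moment [ 0.1924  0.5401 -0.0347]
101.56487973790111 [0.0015 0.6323 0.7747 0.0002] 45.70282280445099 11.8
```

Call:
move_arm(deltas=[[[0,0,0.0003,0,0.8],[0,0,0.0003,0,0.8],[0,0,0.0003,0,0.8],[0,0,0.0003,0,0.8],[0,0,0.0003,0,0.8],[0,0,0.0003,0,0.8]]])

```text
clock: 12.4
position: [0.6005, -0.2254, 0.0985]
ee_rot: [0.002, 0.632, 0.775, 0.0]
contact_force: [-2.7, 1.6, 9.5]
width: 0.0153
gripper_force: 45.7
```

```bash
python3 f.py; python3 - <<'E'
from h import *
s=manip.get_image("side")[:,:,::-1].copy()
cv2.imwrite("pics/fin.png",np.hstack([crop(s,298,100,66,98,6),crop(s,245,215,66,98,6)]))
E
```

```text
position [ 0.6005 -0.2254  0.0985]
contact_force [-1.871   1.458  10.1753]
moment [0.1993 0.4924 0.0096]
101.56298703690376 [0.0015 0.6323 0.7747 0.0002] 45.7096391916275 12.55
```

View pics/fin.png

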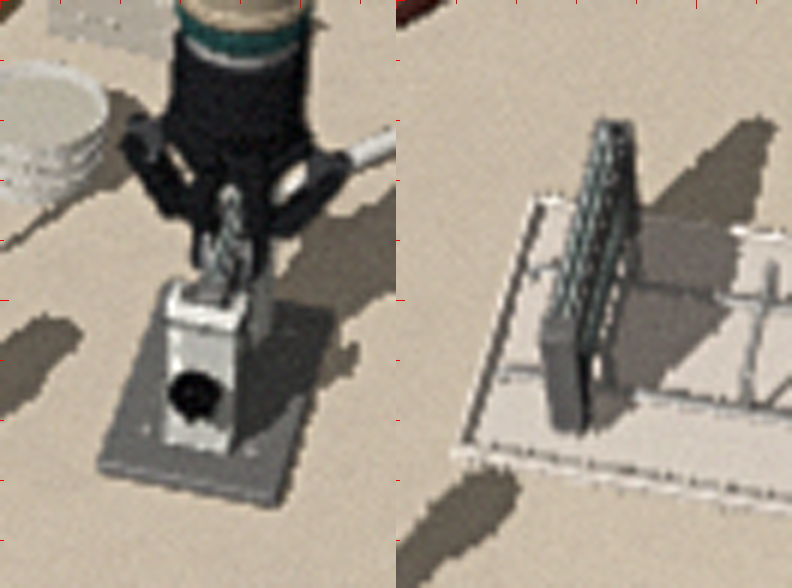

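The cassette sits upright between the posts, its top near (335,145) in the side view, and the wide cassette still stands in the rack at about (274,262). The push is steady at about 10 N, so I'm handing the job in.

```bash
python3 -c "
from rig import manip
print(manip.sign_off())"
```

```text
the job is handed in; nothing more can be done
None
```

The job is handed in: the gripper still holds the narrow cassette upright in the stand's channels, pressed on the seal with about 10 N, and the wide cassette stays in its rack.

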